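# Set up the pot sealer with the matching cavity plate

### The job

Set up the pot sealer for the two small white pots: from the three plates draining on the sloping wire rack, take the one whose round openings let a pot hang by its rim, and lower it over the machine's two pins until it lies flush on the bed. Hang one pot upright in each opening, then swing the sealing head down until it is fully closed. Leave the other two plates in the rack and do not disturb the things standing around.

Things in the scene. Friction and masses are not known exactly. Their poses are not given: they have to be found in the camera images.
- sealer: fixed pot sealing machine, about 205 mm deep (x), 244 mm wide (y), turned a little about z. Origin on the table under the bed centre, front panel to -x. Steel bed 62 mm up, with a window 88 x 150 mm (x, y), 50 mm deep. Two 10 mm pins at (x, y) = (36, 88) and (-36, -88) mm, straight for 10 mm, tapered nose to 16 mm above the bed. A plate lies with its length along y, either way round
- bed (a point): centre of the sealer's bed surface, 62 mm above the table, midway between the two pins; a plate seated flush has its origin here
- head (a joint): angle of the sealing head about its hinge, rad: 0 fully closed (level, over the bed), about 1.65 open (upright). It stays where it is left; about 5 N on the handle moves it
- head_hinge (a point): middle of the head's hinge line, which runs along the sealer's y; 105 mm behind the bed centre and 85 mm above the table
- head_handle (a point): middle of the head's round black grip bar, 18 mm thick, 160 mm long along the sealer's y, 35 mm clear of the head's cover, 195 mm from the hinge line. Closed, it lies 86 mm in front of the bed centre and 125 mm above the table; open, about 270 mm above the table, where it can be straddled from above, a finger in front and one behind
- rack: fixed wire draining rack, 320 mm wide (y); origin on the table under its middle, low edge to its -x. Three slots 106 mm apart across y; a plate in one slopes up towards the rack's +x at 28 degrees, the centre of its underside 85 mm above the table. Free for 40 mm below the openings; wire prongs round the plates rise to 16 mm from their undersides
- plate_42: Small-opening aluminium plate, 196 x 94 x 10 mm, 0.32 kg. Two round openings of 42 mm go through it at x = +-46 mm, each with a rust-red gasket; the 50 mm web between them, at the centre of mass, can be pinched with a finger in each. 12 mm pin holes at (x, y) = (88, -36), (-88, 36) mm. Origin: centre of underside, x along its length, z out of its face. Starts on the rack, sloping
- plate_52: Middle-size aluminium plate, 196 x 94 x 10 mm, 0.32 kg. Two round openings of 52 mm go through it at x = +-46 mm, each with a rust-red gasket; the 40 mm web between them, at the centre of mass, can be pinched with a finger in each. 12 mm pin holes at (x, y) = (88, -36), (-88, 36) mm. Origin: centre of underside, x along its length, z out of its face. Starts on the rack, sloping
- plate_62: Large-opening aluminium plate, 196 x 94 x 10 mm, 0.32 kg. Two round openings of 62 mm go through it at x = +-46 mm, each with a rust-red gasket; the 30 mm web between them, at the centre of mass, can be pinched with a finger in each. 12 mm pin holes at (x, y) = (88, -36), (-88, 36) mm. Origin: centre of underside, x along its length, z out of its face. Starts on the rack, sloping
- plate_52_a (a point): centre of one 52 mm opening of that plate, on its upper face (plate x = +46 mm)
- plate_52_b (a point): centre of its other 52 mm opening (plate x = -46 mm)
- pot_1: empty round white takeaway pot, 55 mm high, 0.04 kg, upright on the table. Its top 9 mm is a thick rim band of 60 mm diameter, to be pinched across with the fingertips; the body below tapers from 49 mm to 41 mm at the foot. Origin: centre of its foot, z up. Hung in its opening, the rim's underside (46 mm above the foot) rests on the plate
- pot_2: empty round white takeaway pot, 55 mm high, 0.04 kg, upright on the table. Its top 9 mm is a thick rim band of 60 mm diameter, to be pinched across with the fingertips; the body below tapers from 49 mm to 41 mm at the foot. Origin: centre of its foot, z up. Hung in its opening, the rim's underside (46 mm above the foot) rests on the plate
- salt_shaker: glass salt shaker, 44 mm diameter, 90 mm high, bystander; origin under its middle
- marker: grey felt marker with a black cap, 140 mm long, 19 mm thick, bystander; origin under its middle
- warmer_puck: round black cup-warmer puck, 72 mm diameter, 19 mm high, bystander; origin under its middle
Not all that is in view belongs to the job. Leave any blue or purple look-alike of the pot_2 alone.

How it is judged:
By the outcome, as a careful person would: the job done as asked, in the order asked, and still so for the second after the job is handed in, with the robot touching nothing.
It also fails if it takes over 72 s, if anything falls off the work surface, if the arm or the gripper's body presses on something with over 40 N, if the wrist force passes 120 N, or if a joint passes its speed limit or range.

### The arm

A 7-joint arm with a two-finger parallel gripper is mounted at the origin on a cart in front of the work surface, level with it; the furniture and walls round the work are solid. World frame = base frame: x ahead of the robot, y to its left, z up, the work surface at z = 0. Lengths are in mm, angles in rad, forces in N, time in s.
With the tool pointing down it reaches from about 425 to 800 mm from the base axis. Payload 8.3 kg.
Tool frame: the origin (TCP) lies on the centre line of the jaws, within the pads' length; the fingertips stand 14 mm ahead of it and the grasp point (between the pads) lies 5 mm behind it; z points along the fingers, y is the line along which they close (so a half turn about z gives the same grasp; the last joint's range is limited). The gripper opens to 85 mm and grips with 20 to 120 N. Pads are 22 mm wide; open, the fingers measure 114 mm over their backs; the gripper's body (76 mm by 85 mm) begins 54 mm behind the grasp point. The pads swing forward as they close: fully open they stand 13 mm farther back than shut.
Start: joints at [-1.219, 0.383, 0.016, 1.37, -0.006, 1.388, -0.046], TCP at [251.828, 572.002, 245.279] pointing down, gripper open.
Joint ranges: [-2.95, 2.95], [-0.25, 2.06], [-1.52, 1.56], [0.18, 2.33], [-1.44, 4.58], [0.02, 2.06], [-3.01, 3.01]. Speed limits (rad/s): [2.39, 2.39, 3.01, 3.01, 3.14, 3.14, 3.14].

### API

Orientations are given as a 3x3 rotation matrix whose columns are the frame's x, y, z axes.
In Python, from bench import * gives the robot as it stands.
- The arm moves only by the shell command python3 -m jog 'ROWS'. ROWS is JSON, a list of rows, each a list of 3 entries, a list of its own where there are three numbers: the opening, from -1 (shut) to 1 (fully open), then the shift along the world's x, y, z in units of 50 mm (1.0 is 50 mm), then the turn, a rotation vector about the world's x, y, z in units of 8 degrees (1.0 is 8 degrees). A call has exactly 8 rows; each row is the pose to reach, as a shift and turn from the pose commanded when the call began; what a row does not reach only later rows make up. A row lasts 1/8 s, in which the tool goes at most 62.5 mm and 10.7 degrees, less where a joint would pass 70% of its speed; a pose out of reach is approached as far as the arm can. A call with a gripper value outside its range is refused whole. The fingers move at their own pace and stop on an object; the grip force is fixed at half the most. Time passes only in rows, so rows that repeat a pose let the fingers close, or fill a call up. It gives the time, the measured TCP pose, the force, the opening and the grip force at its end, in the units of the state.
- read_state(): the state, without advancing time (a new reading comes with each control period).
- read_camera(name): name is "scene" or "top" or "wrist"; returns the picture (384x512x3 uint8, red, green, blue); there is no depth.
- calibration(name): a dict with "fx", "fy", "cx", "cy" (pixels), "R" (3x3) and "t" (3): a world point X has camera coordinates R X + t. Camera axes: x right, y down, z forward; pixel columns grow to the right and rows downward; lengths in mm; the calibration is good to about 2 mm. A picture is of the moment at which its call begins: read the wrist's pose just before it. calibration takes no time and is no camera call; for the wrist camera it gives the pose at the moment of the call.
- sign_off(): hands the job in; it is judged then, once.
Trained networks look in the newest picture that a camera, given by its name, has taken for a name from the list of things; names that differ only in an ending like _2 or _b are one class to them, and where a whole thing is asked for, a point or a joint stands for the part that bears it (a point fixed in the world has none). Each returns a list of dicts, best first, with "score" (0 to 1); they miss things now and then, are a little off and sometimes report something else, mostly with a low value. They report only what shows in the picture. A call takes as long as a camera call. They do not tell look-alikes from the thing itself.
- recognise(label, camera): "location" ([column, row] in pixels, amid what is visible of it).
- silhouettes(label, camera): "region" (384x512 bool, what is visible of it) and "location" ([column, row] in pixels, amid what is visible of it).
- place_of(label, camera): "location" ([column, row] in pixels: a listed point, or the origin of a listed thing).
The state is a dict: "t": time; "joints": joint angles; "qvel": joint speeds; "tau": joint torques, N m; "eef_pos": TCP position; "tool_rot": TCP orientation; "force": force on the tool from outside, world axes, zero at the start; "wrist_torque": the same for the moment, N m; "width": opening from 0.0 (shut) to 1.0 (fully open); "grip_force": force on a finger pad.
Only numpy, scipy, OpenCV 4.12 (cv2) and the standard library are available. Lean on these libraries where they do the work, as an engineer would, in place of code of your own. Each camera call takes 0.05 s, during which the arm holds its last target. There are 200 camera calls.

## Working session

There is one attempt and no reset: what is moved stays moved. The work goes in short steps, Python scripts to look and compute and a shell command to move; the robot and the scene stay as the last step left them, time stands still between calls to the robot, and variables do not carry over. Pictures are saved under pics/ and viewed, at most 10 in all, crops included, and the job is handed in when it is done.

```bash
ls; mkdir -p pics
python3 - <<'E'
from bench import *
import cv2,numpy as np
s=read_state();print({k:np.round(v,3).tolist() for k,v in s.items()})
ims=[]
for c in("scene","top"):
    im=read_camera(c);cv2.imwrite(f"pics/{c}0.png",im[:,:,::-1]);k=calibration(c)
    print(c,np.round(-np.array(k["R"]).T@np.array(k["t"])),np.round(k["R"],2).tolist(),k["fx"])
    for l in("sealer","bed","head_handle","head_hinge","rack","plate_42","plate_52","plate_62","plate_52_a","pot_1","salt_shaker","marker","warmer_puck"):
        print(l,[(round(d["score"],2),np.round(d["location"]).tolist()) for d in place_of(l,c)[:4]])
E
```

```text
pics
{'t': 0.0, 'joints': [-1.219, 0.384, 0.016, 1.371, -0.006, 1.388, -0.047], 'qvel': [0.0, -0.0, 0.0, -0.0, 0.0, 0.0, 0.0], 'tau': [-0.0, -62.759, 0.844, -37.181, 0.017, 0.014, 0.0], 'eef_pos': [251.671, 571.572, 244.299], 'tool_rot': [[-0.915, 0.403, -0.001], [0.403, 0.915, -0.002], [-0.0, -0.002, -1.0]], 'force': [-0.188, 0.963, -0.033], 'wrist_torque': [0.01, -0.022, -0.052], 'grip_force': 0.0, 'width': 1.002}
scene [-273. -640. 1128.] [[0.57, -0.82, -0.01], [-0.58, -0.39, -0.72], [0.58, 0.41, -0.7]] 374.65544095969636
sealer [(0.78, [256.0, 232.0]), (0.7, [196.0, 195.0])]
bed [(0.85, [257.0, 222.0]), (0.67, [201.0, 183.0]), (0.5, [160.0, 214.0])]
head_handle [(0.96, [282.0, 155.0])]
head_hinge [(0.92, [273.0, 201.0])]
rack [(0.66, [185.0, 188.0])]
plate_42 [(0.67, [166.0, 166.0]), (0.64, [183.0, 173.0])]
plate_52 [(0.67, [166.0, 166.0]), (0.64, [183.0, 173.0])]
plate_62 [(0.67, [166.0, 166.0]), (0.64, [183.0, 173.0])]
plate_52_a [(0.9, [205.0, 174.0])]
pot_1 [(0.82, [329.0, 249.0]), (0.79, [325.0, 302.0]), (0.7, [313.0, 274.0]), (0.6, [300.0, 194.0])]
salt_shaker [(0.58, [328.
[... 234 characters left out ...]
.0]] 434.51503660856935
sealer [(0.86, [279.0, 211.0])]
bed [(0.82, [279.0, 209.0])]
head_handle [(0.88, [279.0, 157.0])]
head_hinge [(0.4, [187.0, 215.0])]
rack [(0.8, [165.0, 205.0])]
plate_42 [(0.97, [129.0, 203.0]), (0.96, [160.0, 198.0]), (0.81, [190.0, 200.0])]
plate_52 [(0.97, [129.0, 203.0]), (0.96, [160.0, 198.0]), (0.81, [190.0, 200.0])]
plate_62 [(0.97, [129.0, 203.0]), (0.96, [160.0, 198.0]), (0.81, [190.0, 200.0])]
plate_52_a [(0.73, [190.0, 190.0]), (0.61, [187.0, 217.0])]
pot_1 [(0.83, [379.0, 253.0]), (0.74, [353.0, 224.0]), (0.72, [382.0, 193.0]), (0.61, [352.0, 189.0])]
salt_shaker [(0.66, [327.0, 250.0])]
marker [(0.53, [170.0, 251.0])]
warmer_puck [(0.73, [225.0, 155.0])]
```

Run:
```python
import cv2
a=cv2.imread("pics/top0.png")[120:300,90:430];cv2.imwrite("pics/top0c.png",cv2.resize(a,None,fx=2.35,fy=2.35,interpolation=2))
a=cv2.imread("pics/scene0.png")[120:330,120:400];cv2.imwrite("pics/sc0c.png",cv2.resize(a,None,fx=2.8,fy=2.8,interpolation=2))
```

```text
(no output)
```

View pics/top0c.png

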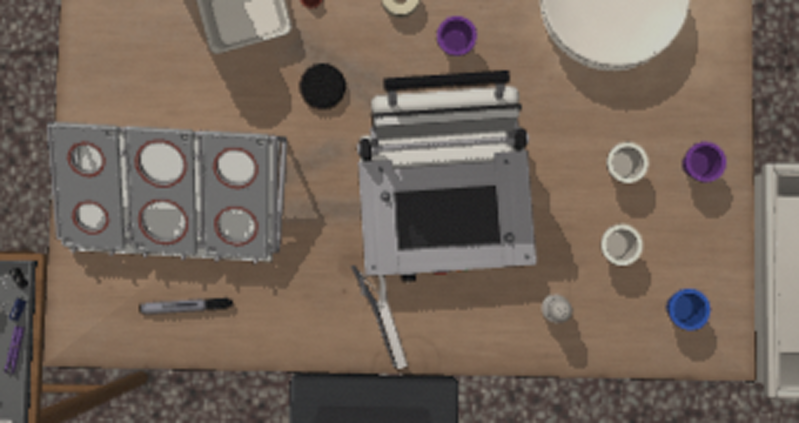

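View pics/sc0c.png

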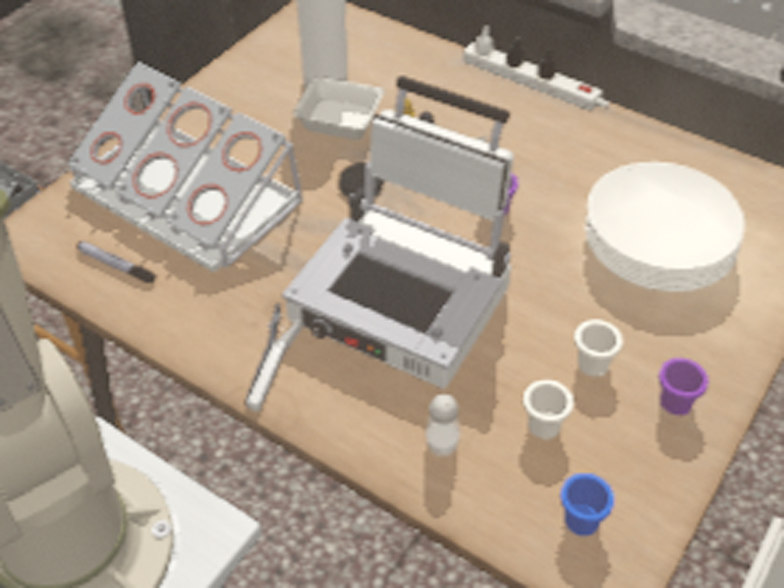

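Top view: in the rack, the left plate (129,203) has the smallest openings (42), the middle one (160,198) the largest (62), and the right one (190,203) the medium ones, so it fits as plate_52. The white pots are at full-frame (357,189) and (355,224). The purple and blue pots are look-alikes.

```bash
cat > h.py <<'E'
from bench import *
import cv2,numpy as np
def K(c):
    k=calibration(c);return {a:(np.array(v) if a in"Rt" else v) for a,v in k.items()}
def ray(k,p):
    d=k["R"].T@np.array([(p[0]-k["cx"])/k["fx"],(p[1]-k["cy"])/k["fy"],1.]);return -k["R"].T@k["t"],d/np.linalg.norm(d)
def tri(obs):
    A=np.zeros((3,3));b=np.zeros(3)
    for k,p in obs:
        o,d=ray(k,p);M=np.eye(3)-np.outer(d,d);A+=M;b+=M@o
    X=np.linalg.solve(A,b)
    return X,[round(float(np.linalg.norm((np.eye(3)-np.outer(ray(k,p)[1],ray(k,p)[1]))@(X-ray(k,p)[0]))),1) for k,p in obs]
def onz(k,p,z):
    o,d=ray(k,p);return o+d*(z-o[2])/d[2]
def proj(k,X):
    c=k["R"]@np.array(X,float)+k["t"];return np.array([k["fx"]*c[0]/c[2]+k["cx"],k["fy"]*c[1]/c[2]+k["cy"]])
def red(im,minlen=15):
    hsv=cv2.cvtColor(im,cv2.COLOR_RGB2HSV).astype(int)
    r,g,b=[im[:,:,i].astype(int) for i in range(3)]
    m=((r-g>25)&(r-b>20)&(np.abs(g-b)<22)).astype(np.uint8)
    cs,_=cv2.findContours(cv2.morphologyEx(m,cv2.MORPH_CLOSE,np.ones((3,3))),cv2.RETR_EXTERNAL,cv2.CHAIN_APPROX_NONE)
    return [cv2.fitEllipse(c) for c in cs if len(c)>minlen],m
E
python3 - <<'E'
from h import *
for c in("top","scene"):
    im=cv2.imread(f"pics/{c}0.png")[:,:,::-1]
    for e in red(im)[0]: 
        if e[1][0]>8 and e[1][1]<40: print(c,np.round(e[0],1),np.round(e[1],1))
t,s=K("top"),K("scene")
print("pots")
for p in((357,189),(355,224)): print(onz(t,p,55))
for n,a,b in(("handle",(279,157),(282,155)),("bed",(279,209),(257,222)),("p52",(190,203),(206,174))): print(n,tri([(t,a),(s,b)]))
k=K("wrist");st=read_state();R=np.array(st["tool_rot"])
print("cam in tool",R.T@(-k["R"].T@k["t"]-st["eef_pos"]),(R.T@k["R"].T).round(2).tolist(),k["fx"])
E
```

```text
top [161.4 262.6] [12.3 29.3]
top [271.3 255.9] [ 9.1 23.2]
top [289.9 260.4] [16.3 30.5]
top [340.5 252.7] [8.4 9.3]
top [342.2 236.2] [ 9.2 13.9]
top [190.4 216. ] [15.2 16.8]
top [123.8 214.4] [16.8 23.4]
top [159.  213.9] [18.2 20.6]
top [127.7 212.3] [12.2 14.5]
top [373.6 220.1] [15.7 38.5]
top [189.3 191. ] [16.  17.5]
top [159.6 189. ] [16.5 18.9]
top [157.1 189.4] [17.2 20.6]
top [126.3 187.4] [13.1 15.5]
top [228.6 164.6] [31.6 34.9]
top [172.1 158.4] [17.9 26. ]
top [224.2 118.7] [ 9.3 16.4]
scene [193.6 192.6] [12.2 14.8]
scene [174.8 183.1] [12.4 15.5]
scene [175.5 169.6] [10.1 10.2]
scene [205.8 173.6] [12.2 14.6]
scene [157.3 172.4] [ 8.9 11.8]
scene [187.2 164. ] [13.1 16.3]
scene [169.4 154.8] [ 9.  11.8]
pots
[ 575.65609832 -379.88286628   55.        ]
[ 454.48630337 -373.0107241    55.        ]
handle (array([ 649.51787942, -100.63143914,  279.86035085]), [4.9, 4.9])
bed (array([ 496.9789564 , -105.51849036,   63.26155435]), [5.8, 5.8])
p52 (array([518.64100313, 173.87839555, 150.94872487]), [11.8, 11.8])
cam in tool [  68.27487047    0.19064139 -128.4146656 ] [[0.0, -0.96, -0.27], [1.0, -0.0, 0.0], [-0.0, -0.27, 0.96]] 268.66938708467325
```

```bash
python3 -m jog '[[0.55,[5.3,-8,1],[0,0,-8.25]],[0.55,[5.3,-8,1],[0,0,-8.25]],[0.55,[5.3,-8,1],[0,0,-8.25]],[0.55,[5.3,-8,1],[0,0,-8.25]],[0.55,[5.3,-8,1],[0,0,-8.25]],[0.55,[5.3,-8,1],[0,0,-8.25]],[0.55,[5.3,-8,1],[0,0,-8.25]],[0.55,[5.3,-8,1],[0,0,-8.25]]]'
cat >> h.py <<'E'
def snap(n):
    st=read_state();k=K("wrist");im=read_camera("wrist");cv2.imwrite(f"pics/{n}.png",im[:,:,::-1])
    np.savez(f"pics/{n}.npz",**k);return st,k,im
E
python3 - <<'E'
from h import *
t,s=K("top"),K("scene")
print(tri([(t,(189.3,191)),(s,(205.8,173.6))]),tri([(t,(190.4,216)),(s,(193.6,192.6))]))
st,k,im=snap("w1")
print({a:np.round(st[a],3).tolist() for a in("t","joints","eef_pos","tool_rot","width")})
for e in red(im)[0]: print(np.round(e[0],1),np.round(e[1],1))
for d in place_of("plate_52_a","wrist"): print(d)
E
```

```text
t: 2.4
eef_pos: [518.2, 168.9, 296.0]
tool_rot: [[-0.001, 1.0, 0.001], [1.0, 0.001, 0.0], [0.0, 0.001, -1.0]]
force: [-0.3, 0.1, -0.5]
width: 0.775
grip_force: 0.0
(array([552.08055713, 191.42439619, 120.39432989]), [0.2, 0.2]) (array([469.91307062, 191.76955081,  78.48866649]), [0.6, 0.6])
{'t': 2.4, 'joints': [-0.749, 0.194, 0.445, 1.523, -0.083, 1.442, -0.3], 'eef_pos': [518.174, 168.939, 296.03], 'tool_rot': [[-0.001, 1.0, 0.001], [1.0, 0.001, 0.0], [0.0, 0.001, -1.0]], 'width': 0.775}
[406.7 354. ] [6.9 9.1]
[367.7 344.3] [16.9 57.4]
[133.3 358.3] [ 6.6 15.4]
[386.4 349.4] [6.9 9.8]
[384.7 342.6] [4.5 7.1]
[378.6 337.3] [ 6.3 12.5]
[130.9 337.3] [ 7.3 16. ]
[503.9 320.4] [14.3 14.5]
[492.4 311.1] [ 6.7 16.5]
[479.6 299.5] [ 7.8 12.2]
[484.1 286.5] [4.5 8.3]
[458.1 284. ] [ 8.2 11.5]
[509.9 283.8] [ 2.7 13.1]
[495.8 277.8] [ 9.2 10. ]
[508.1 268.3] [6.2 7.4]
[394.9 269.5] [ 7.9 12.7]
[117.7 269.1] [4.8 9.7]
[496.2 266.2] [ 7.4 11.2]
[473.7 265.9] [5.4 8.3]
[464.8 265. ] [ 9.  13.4]
[377.6 259.3] [3.2 7.2]
[478.4 256.1] [10.9 19.8]
[447.7 246.6] [ 5.8 13.3]
[495.5 246.2] [ 3.2 12.
[... 700 characters left out ...]
3]
[448.7  69.7] [ 7.7 11.4]
[430.4  60.6] [10.1 17.1]
[450.9  55. ] [ 5.4 14.1]
[467.6  57.6] [ 8.6 24. ]
[434.4  45.5] [6.8 9.4]
[443.9  49. ] [ 5.9 20.5]
[508.4  36.5] [5.3 8.1]
[523.7  10.5] [36.5 90.6]
[90.2 46.3] [13.1 38.2]
[225.8  59.2] [49.7 66.1]
[467.6  38.7] [10.2 23.3]
[448.   28.6] [ 3.2 10. ]
[500.5  27.6] [3.7 8.7]
[432.9  27.7] [ 5.8 15.3]
[298.8  54.3] [63.7 77.7]
[498.    8.5] [3.3 9. ]
[424.1  10.6] [13.5 19.5]
[474.1   6.1] [ 6.6 11. ]
[454.5   2.2] [3.2 6.7]
[441.3   2.7] [3.6 6.9]
[435.    0.7] [2.  8.1]
[406.    4.1] [2.  8.5]
[391.9   1.6] [ 2.7 16.8]
[377.3   4.3] [5.5 9.6]
[101.6  12.8] [10.  25.5]
[85.5  9.7] [13.  19.3]
{'location': [223.6, 149.9], 'score': 0.82}
```

View pics/w1.png

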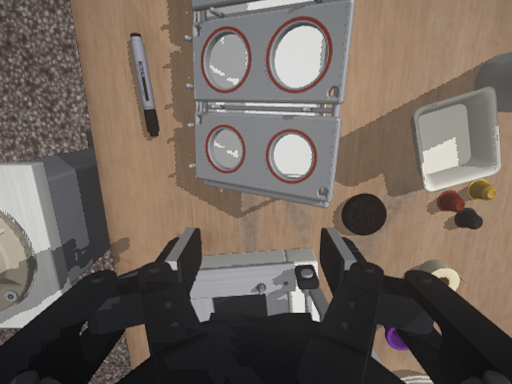

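```bash
python3 -m jog '[[0.55,[-1.08,0.44,-2],[0,-1,0]],[0.55,[-1.08,0.44,-2],[0,-2,0]],[0.55,[-1.08,0.44,-2],[0,-3,0]],[0.55,[-1.08,0.44,-2],[0,-3.5,0]],[0.55,[-1.08,0.44,-2],[0,-3.5,0]],[0.55,[-1.08,0.44,-2],[0,-3.5,0]],[0.55,[-1.08,0.44,-2],[0,-3.5,0]],[0.55,[-1.08,0.44,-2],[0,-3.5,0]]]'
python3 - <<'E'
from h import *
st,k,im=snap("w2")
print({a:np.round(st[a],3).tolist() for a in("t","joints","eef_pos","tool_rot","width")})
for e in red(im)[0]:
    if min(e[1])>30: print(np.round(e[0],1),np.round(e[1],1))
for d in place_of("plate_52_a","wrist"): print(d)
E
```

```text
t: 3.5
eef_pos: [463.3, 193.9, 195.4]
tool_rot: [[-0.003, 0.883, 0.469], [1.0, 0.003, -0.0], [-0.002, 0.469, -0.883]]
force: [-0.2, -0.2, 0.2]
width: 0.776
grip_force: 0.0
{'t': 3.5, 'joints': [-0.936, -0.143, 0.254, 2.163, 0.484, 0.783, -0.963], 'eef_pos': [463.35, 193.87, 195.416], 'tool_rot': [[-0.003, 0.883, 0.469], [1.0, 0.003, -0.0], [-0.002, 0.469, -0.883]], 'width': 0.776}
[304.7 308.3] [31.1 42.4]
[304.5 193.2] [63.5 67.6]
[206.  189.8] [63.7 67.9]
[314.5  70.2] [86.3 94.5]
[204.   65.8] [86.8 95.2]
```

View pics/w2.png

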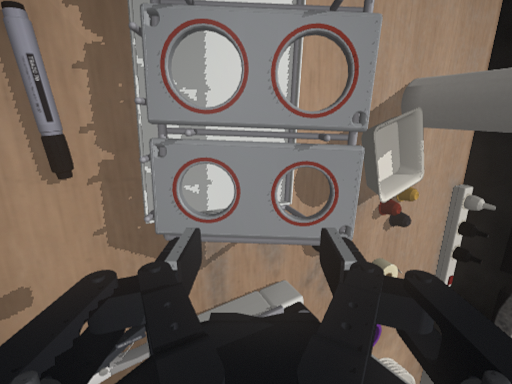

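w2 is a close-up: the near plate's openings are at (206,190) and (305,193). Scaled by the 92 mm spacing, the gasket outer diameter is about 61 mm. The middle plate's is about 75 mm and the left plate's (from top) about 51 mm, so the near plate is plate_52.

Run:
```python
from h import *
t,s=K("top"),K("scene");w1=dict(np.load("pics/w1.npz"));w2=dict(np.load("pics/w2.npz"))
P=[]
for n,a,b,c,d in(("far",(189.3,191),(205.8,173.6),(291.1,155.9),(304.5,193.2)),("near",(190.4,216),(193.6,192.6),(225.1,148.5),(206,189.8))):
    X,r=tri([(t,a),(s,b),(w1,c),(w2,d)]);P.append(X);print(n,X,r);print(" wrist",tri([(w1,c),(w2,d)]))
m=(P[0]+P[1])/2;d=P[0]-P[1];print(m,np.linalg.norm(d),np.degrees(np.arctan2(d[1],d[0])),np.degrees(np.arcsin(d[2]/np.linalg.norm(d))))
st=read_state();R=np.array(st["tool_rot"]);print("centre in tool",R.T@(m-st["eef_pos"]))
# sealer etc. estimates while here
```

```text
far [553.16181391 192.21504122 118.0702428 ] [1.0, 1.0, 1.6, 1.2]
 wrist (array([555.2611467 , 191.0540037 , 113.41646822]), [0.1, 0.1])
near [472.14390068 194.29266331  73.78667137] [2.8, 1.3, 1.7, 0.8]
 wrist (array([473.26085511, 194.10237382,  69.70225449]), [0.1, 0.1])
[512.65285729 193.25385226  95.92845709] 92.35395755306465 -1.4689701135218922 28.652644415551972
centre in tool [ -0.56884773  -2.8702034  110.97956326]
```

```bash
python3 -m jog '[[0.55,[0.2,-0.01,-0.6],[0,0,-0.22]],[0.55,[0.4,-0.01,-0.85],[0,0,-0.22]],[0.55,[0.6,-0.01,-1.25],[0,0,-0.22]],[0.55,[0.75,-0.01,-1.53],[0,0,-0.22]],[0.55,[0.9,-0.01,-1.82],[0,0,-0.22]],[0.55,[1.0,-0.01,-2.01],[0,0,-0.22]],[0.55,[1.1,-0.01,-2.2],[0,0,-0.22]],[0.55,[1.1,-0.01,-2.2],[0,0,-0.22]]]'
python3 - <<'E'
from h import *
st,k,im=snap("w3")
E
```

```text
t: 4.6
eef_pos: [517.8, 193.2, 84.6]
tool_rot: [[0.027, 0.883, 0.468], [1.0, -0.023, -0.015], [-0.003, 0.469, -0.883]]
force: [-0.1, -0.4, -0.2]
width: 0.779
grip_force: 0.0
```

View pics/w3.png

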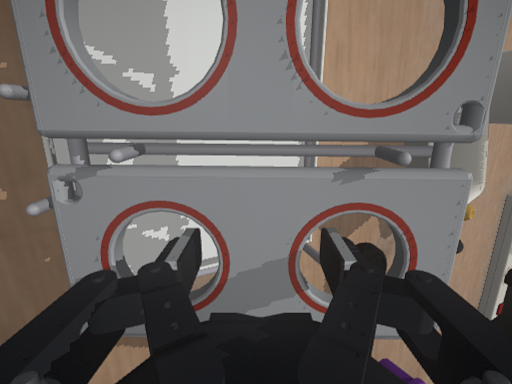

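w3: the fingers stand inside the two openings, with their inner faces at columns 198 and 322 and the web edges at about 220 and 300, so they are centred.

```bash
python3 -m jog '[[-1,[0,0,0],[0,0,0]],[-1,[0,0,0],[0,0,0]],[-1,[0,0,0],[0,0,0]],[-1,[0,0,0],[0,0,0]],[-1,[0,0,0],[0,0,0]],[-1,[0,0,0],[0,0,0]],[-1,[0,0,0],[0,0,0]],[-1,[0,0,0],[0,0,0]]]'
```

```text
t: 5.65
eef_pos: [517.2, 193.6, 85.7]
tool_rot: [[0.028, 0.883, 0.469], [1.0, -0.024, -0.014], [-0.001, 0.469, -0.883]]
force: [-8.3, -1.9, 7.1]
width: 0.461
grip_force: 54.2
```

```bash
python3 -m jog '[[-1,[-0.14,0,0.26],[0,0,0]],[-1,[-0.4,0,0.75],[0,0,0]],[-1,[-0.8,0,1.5],[0,0,0]],[-1,[-1.13,0,2.12],[0,0,0]],[-1,[-1.1,-0.5,3],[0,0.5,0]],[-1,[-1,-1,3.5],[0,1.5,0]],[-1,[-0.8,-1.5,3.8],[0,2.5,0]],[-1,[-0.6,-2,3.8],[0,3.5,0]]]'
python3 - <<'E'
from h import *
for c in("top","scene"):
    im=read_camera(c);cv2.imwrite(f"pics/{c}1.png",im[:,:,::-1])
    for l in("sealer","bed","head_handle","head_hinge"):
        print(c,l,[(round(d["score"],2),np.round(d["location"],1).tolist()) for d in place_of(l,c)[:3]])
t,s=K("top"),K("scene")
print({a:np.round(v,2).tolist() for a,v in read_state().items() if a in("width","eef_pos","force","joints")})
a=cv2.imread("pics/scene1.png")[150:290,180:340];b=cv2.imread("pics/top0.png")[150:250,230:330]
cv2.imwrite("pics/s1c.png",np.hstack([cv2.resize(a,(480,420),interpolation=2),cv2.resize(b,(320,420),interpolation=2)]))
E
```

```text
t: 6.65
eef_pos: [488.4, 93.4, 277.6]
tool_rot: [[0.021, 1.0, -0.001], [1.0, -0.021, -0.01], [-0.01, -0.0, -1.0]]
force: [0.0, 0.0, -4.2]
width: 0.455
grip_force: 64.8
top sealer [(0.7, [281.1, 209.9])]
top bed [(0.91, [279.2, 210.8]), (0.6, [280.4, 155.2])]
top head_handle [(0.83, [278.9, 152.7])]
top head_hinge [(0.72, [279.0, 182.1])]
scene sealer [(0.76, [259.7, 235.2])]
scene bed [(0.88, [259.3, 221.3]), (0.67, [160.6, 215.8])]
scene head_handle [(0.66, [282.4, 157.2])]
scene head_hinge [(0.95, [271.7, 201.8])]
{'joints': [-0.83, 0.09, 0.61, 1.68, -0.04, 1.39, -0.23], 'eef_pos': [487.15, 94.27, 275.63], 'force': [0.21, 0.23, -3.42], 'width': 0.45}
```

View pics/s1c.png

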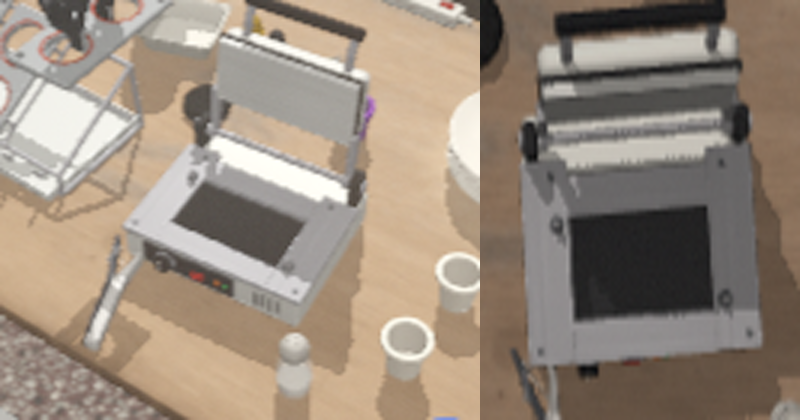

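```bash
python3 -m jog '[[-1,[0,0.3,0.45],[0,0,1.3]],[-1,[0,0.3,0.45],[0,0,2.6]],[-1,[0,0.3,0.45],[0,0,3.9]],[-1,[0,0.3,0.45],[0,0,5.2]],[-1,[0,0.3,0.45],[0,0,6.5]],[-1,[0,0.3,0.45],[0,0,7.8]],[-1,[0,0.3,0.45],[0,0,9.1]],[-1,[0,0.3,0.45],[0,0,10.4]]]'
python3 -m jog '[[-1,[0.4,-1,0],[0,0,0.8]],[-1,[0.85,-2,0],[0,0,1.5]],[-1,[0.85,-3,0],[0,0,1.5]],[-1,[0.85,-4,0],[0,0,1.5]],[-1,[0.85,-4.2,0],[0,0,1.5]],[-1,[0.85,-4.2,0],[0,0,1.5]],[-1,[0.85,-4.2,0],[0,0,1.5]],[-1,[0.85,-4.2,0],[0,0,1.5]]]'
python3 - <<'E'
from h import *
st,k,im=snap("w4")
print(np.round(st["joints"],2))
E
```

```text
t: 8.15
eef_pos: [487.4, 108.9, 298.1]
tool_rot: [[-0.991, 0.134, 0.015], [0.134, 0.991, -0.001], [-0.015, 0.001, -1.0]]
force: [-0.3, -0.6, -2.8]
width: 0.455
grip_force: 65.3
t: 9.15
eef_pos: [530.6, -99.7, 297.7]
tool_rot: [[-0.997, -0.071, 0.014], [-0.071, 0.998, 0.002], [-0.014, 0.001, -1.0]]
force: [0.0, 0.0, -3.2]
width: 0.453
grip_force: 65.2
[-0.47  0.19  0.71  1.55 -0.13  1.43  1.88]
```

View pics/w4.png

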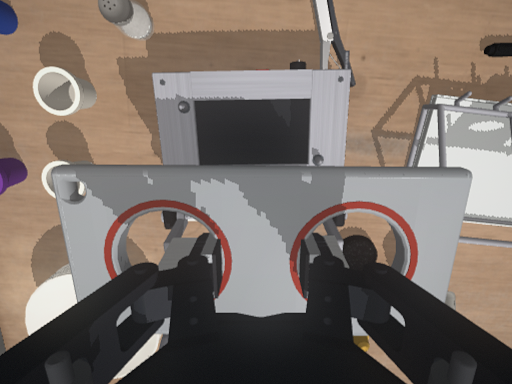

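w4: the sealer's pins show at (184,106) and (319,159), the window between columns 196 and 308, and the held plate has a pin hole at (72,187). The pots are at (58,92) and (63,180).

Run:
```python
from h import *
im=cv2.imread("pics/w4.png");g=cv2.cvtColor(im,cv2.COLOR_BGR2GRAY)
print(g[98:115,176:193]);print(g[150:167,311:328]);print(g[176:200,60:86])
```

```text
[[131 131 126 124 127 128 129 130 127 138 161 150 121 129 159 149 120]
 [132 129 127 123 127 129 132 132 131 132 128 127 124 122 125 124 122]
 [132 130 127 125 126 116 115 109 116 127 125 130 126 123 127 126 122]
 [130 132 128 123 102  84  81  68  80  97 101 121 129 125 126 128 121]
 [131 133 125 100  75  73  74  71  69  67  72  93 119 127 127 129 125]
 [131 131 114  76  82  88  88  84  81  77  71  71  92 117 127 129 125]
 [132 127  95  83  93  97  98  94  92  89  80  71  75 104 127 130 127]
 [132 125  90 110 132 120 107 106  99  88  86  75  73  96 128 129 127]
 [131 124  95 140 172 156 129 125 113  86  84  78  68  83 123 131 127]
 [133 126  96 136 177 170 147 136 105  84  83  81  68  81 116 130 128]
 [132 128  96 107 155 151 123 112  81  81  82  78  70  84 122 131 128]
 [131 130 106  79 111 108  75  77  78  78  78  73  68  84 128 129 127]
 [132 134 124  86  69  71  73  74  74  74  71  68  72 100 127 129 127]
 [130 132 131 114  83  66  69  69  69  68  67  70  91 123 125 129 128]
 [131 132 132 127 112  90  87  71  68  76  86  97 117 128 124 127 128]
 [131 131 132 129 124 121 118 107 1
[... 3232 characters left out ...]
84  80  72
  125 226 240 242 203 173 166 145]
 [172 169 167 166 163 161 159 156 150 145 135 112  93  90  87  84  81  76
   78 124 182 200 168 170 153 132]
 [174 170 167 167 163 162 160 158 152 143 117  96  94  92  89  85  82  77
   75  78  80 101 129 138 131 121]
 [175 170 169 165 164 162 161 158 154 139  98  98  96  93  90  86  83  80
   80  83  80  79  80  92 107 126]
 [168 168 171 168 165 164 161 159 156 141 100  99  96  93  91  87  84  82
   83  82  82  82  82  91 110 140]
 [163 159 154 156 159 161 160 161 158 143 100 101  97  93  91  87  83  82
   83  82  81  82  90 106 129 164]
 [175 161 142 139 141 144 144 147 142 127  93  91  90  87  85  83  82  81
   81  80  82  92 105 117 151 174]]
```

Run:
```python
from h import *
w=dict(np.load("pics/w4.npz"));t,s=K("top"),K("scene")
for z in(66,70,74):
    a,b=onz(w,(183.7,106.5),z),onz(w,(317.8,159.3),z)
    d=b-a;print(z,a[:2],b[:2],"mid",((a+b)/2)[:2],np.linalg.norm(d),"yaw",np.degrees(np.arctan2(d[1],d[0])-np.arctan2(176,72)))
print(tri([(t,(254.1,203.6)),(s,(244,210)),(w,(317.8,159.3))]),tri([(t,(306.9,221)),(s,(276,239.3)),(w,(183.7,106.5))]))
# plate in tool: opening ellipses, hole
im=cv2.imread("pics/w4.png")[:,:,::-1]
for e in red(im)[0]:
    if min(e[1])>60: print(np.round(e[0],1),np.round(e[1],1),e[2])
```

```text
66 [ 463.93860386 -202.21221468] [519.37625907 -22.49339827] mid [ 491.65743146 -112.35280648] 188.0749493886401 yaw 5.105659386624319
70 [ 463.90160905 -201.12943698] [518.72173442 -23.4125402 ] mid [ 491.31167173 -112.27098859] 185.97994931094377 yaw 5.105659386624332
74 [ 463.86461424 -200.04665928] [518.06720978 -24.33168214] mid [ 490.96591201 -112.18917071] 183.88494923324748 yaw 5.105659386624307
(array([518.48864523, -22.79363159,  61.37828091]), [1.5, 0.8, 2.1]) (array([ 462.88876003, -204.83720357,   62.40300605]), [2.1, 0.5, 1.9])
[353.2 258.8] [108.  124.5] 69.77816009521484
[167.6 257.3] [107.6 124.1] 111.41167449951172
```

```bash
python3 -m jog '[[-1,[-0.79,-0.27,-0.5],[0,0.1,0.14]],[-1,[-0.79,-0.27,-1.5],[0,0.1,0.14]],[-1,[-0.79,-0.27,-2.5],[0,0.1,0.14]],[-1,[-0.79,-0.27,-3.4],[0,0.1,0.14]],[-1,[-0.79,-0.27,-3.9],[0,0.1,0.14]],[-1,[-0.79,-0.27,-4.11],[0,0.1,0.14]],[-1,[-0.79,-0.27,-4.11],[0,0.1,0.14]],[-1,[-0.79,-0.27,-4.11],[0,0.1,0.14]]]'
python3 - <<'E'
from h import *
st,k,im=snap("w5")
print(np.round(st["eef_pos"],1),np.round(st["tool_rot"],3).tolist())
R=np.array(st["tool_rot"]);p=st["eef_pos"]
# nominal plate in tool: origin underside at tool z=+0.8
def P(x,y,z): return p+R@np.array([x,y,0.8-z])   # x along tool x (+-47), y along tool y (+-98)
v=im[:,:,::-1].copy();v=cv2.resize(v,None,fx=3,fy=3,interpolation=2)
def dot(X,c):
    q=proj(k,X);cv2.circle(v,tuple(int(round(3*a+1)) for a in q),2,c,-1);return q.round(1)
for z,c in((10,(0,0,255)),(0,(255,0,0))):
    for x in(47,):
        for y in np.linspace(-98,98,15): dot(P(x,y,z),c)
    for a in np.linspace(0,6.28,17): dot(P(36+6*np.cos(a),-88+6*np.sin(a),z),c)
    for y in(-98,98):
        for x in(20,35,47): dot(P(x,y,z),c)
th=np.radians(5.2);C=np.array([491.3,-113]);Q=np.array([[np.cos(th),-np.sin(th)],[np.sin(th),np.cos(th)]])
for pn in((36,88),(-36,-88)):
    for z in(62,78): print(pn,z,dot(np.r_[C+Q@pn,z],(0,255,0)))
a=v[3*130:3*230,3*20:3*140];b=v[3*130:3*230,3*390:3*500]
cv2.imwrite("pics/w5c.png",np.hstack([a,b]))
E
```

```text
t: 10.2
eef_pos: [491.8, -115.1, 93.5]
tool_rot: [[-0.996, -0.087, 0.003], [-0.087, 0.996, 0.001], [-0.003, 0.001, -1.0]]
force: [-0.1, 0.6, -3.3]
width: 0.455
grip_force: 65.2
[ 491.8 -115.1   93.5] [[-0.996, -0.087, 0.003], [-0.087, 0.996, 0.001], [-0.003, 0.001, -1.0]]
(36, 88) 62 [393.4 272.3]
(36, 88) 78 [405.7 287. ]
(-36, -88) 62 [118.2 168.9]
(-36, -88) 78 [103.4 174.8]
```

View pics/w5c.png

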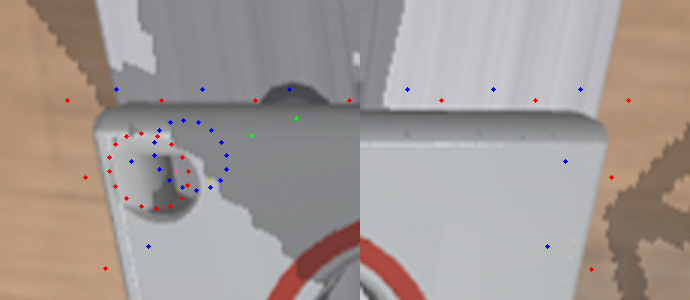

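w5 crop: the front-left hole appears around (156,178) in the crop against the drawn (149,171). The pin base is at (297,110) against the predicted (295,117). The correction needed is about -2.7 mm in x, +2 mm in y and +0.6°.

```bash
python3 -m jog '[[-1,[-0.054,0.04,0],[0,0,0.075]],[-1,[-0.054,0.04,0],[0,0,0.075]],[-1,[-0.054,0.04,-0.1],[0,0,0.075]],[-1,[-0.054,0.04,-0.22],[0,0,0.075]],[-1,[-0.054,0.04,-0.22],[0,0,0.075]],[-1,[-0.054,0.04,-0.22],[0,0,0.075]],[-1,[-0.054,0.04,-0.22],[0,0,0.075]],[-1,[-0.054,0.04,-0.22],[0,0,0.075]]]'
python3 - <<'E'
from h import *
st,k,im=snap("w6")
print(np.round(st["eef_pos"],1),np.round(st["tool_rot"],3).tolist(),np.round(st["force"],1))
v=im[:,:,::-1]
a=cv2.resize(v[150:230,40:120],(500,500),interpolation=2)
b=cv2.resize(v[140:300,350:450],(312,500),interpolation=2)[:,:290]
cv2.imwrite("pics/w6c.png",np.hstack([a,b]))
E
```

```text
t: 11.25
eef_pos: [488.2, -113.0, 81.4]
tool_rot: [[-0.995, -0.098, 0.001], [-0.098, 0.995, 0.001], [-0.001, 0.001, -1.0]]
force: [1.1, -0.2, -2.0]
width: 0.455
grip_force: 65.2
[ 488.2 -113.    81.4] [[-0.995, -0.098, 0.001], [-0.098, 0.995, 0.001], [-0.001, 0.001, -1.0]] [ 1.1 -0.2 -2. ]
```

View pics/w6c.png

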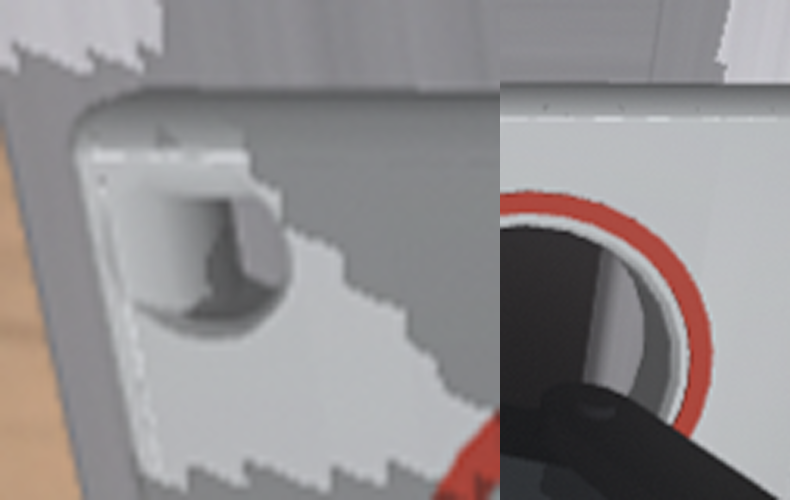

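Run:
```python
from h import *
im=cv2.imread("pics/w6.png");g=cv2.cvtColor(im,cv2.COLOR_BGR2GRAY);k=dict(np.load("pics/w6.npz"))
print(g[176:206,58:90])
th=np.radians(5.2);C=np.array([490.9,-112.9]);Q=np.array([[np.cos(th),-np.sin(th)],[np.sin(th),np.cos(th)]])
for z in(62,72,78): print(z,proj(k,np.r_[C+Q@(-36,-88),z]),proj(k,np.r_[C+Q@(36,88),z]))
st=read_state();print(st["eef_pos"])
```

```text
[[182 183 184 183 184 183 184 184 185 185 185 185 187 187 189 189 181 182
  182 186 186 177 130 135 135 135 135 134 133 134 133 134]
 [184 184 184 183 182 180 181 181 181 182 181 182 181 182 182 182 181 180
  180 182 184 176 130 134 135 135 135 135 135 135 136 135]
 [184 184 184 182 180 177 177 177 178 178 178 177 178 178 177 178 179 178
  178 176 177 180 154 131 134 135 135 136 135 135 136 135]
 [185 184 182 181 176 173 174 174 175 175 175 174 175 174 175 175 175 176
  176 174 172 176 177 162 155 132 134 135 135 134 136 136]
 [184 184 180 177 174 172 169 168 167 168 166 169 169 170 171 171 172 172
  170 171 170 166 171 185 183 162 157 133 135 135 136 136]
 [185 181 179 175 174 171 168 164 159 155 152 152 150 147 145 143 141 139
  140 154 152 150 151 164 183 190 179 132 135 135 136 136]
 [183 181 179 177 174 172 170 166 158 152 146 137 131 123 115 107  98  88
   95 134 138 138 138 143 161 184 178 133 134 135 136 135]
 [184 183 179 177 174 173 170 168 160 154 147 141 134 128 118 108  99  87
   87 125 143 140 141 140 142 164 175 133 136 135 135 135]
 [185 183 180 177 176 173 171 168 16
[... 2411 characters left out ...]
 128 127 126 125 123
  122 121 120 123 142 170 187 186 184 184 184 184 184 186]
 [182 184 192 203 182 183 185 185 184 176 161 149 147 137 130 129 128 130
  136 136 141 159 174 187 185 184 184 185 184 183 184 185]
 [173 184 186 195 183 184 183 184 184 186 184 178 176 169 163 163 162 163
  170 169 175 187 185 184 185 184 184 185 184 185 184 184]
 [168 185 186 193 183 182 183 184 183 184 183 185 186 185 187 186 186 186
  187 186 186 185 184 185 184 184 184 185 184 184 184 184]]
62 [104.6103254  176.96170267] [397.54600661 288.59647464]
72 [ 94.08679612 181.27336264] [405.71862875 298.98580908]
78 [ 87.05824324 184.15307432] [411.10464046 305.83270302]
[ 488.23303778 -113.03239698   81.40643683]
```

```bash
python3 -m jog '[[-1,[0,0,-0.03],[0,0,0]],[-1,[0,0,-0.06],[0,0,0]],[-1,[0,0,-0.08],[0,0,0]],[-1,[0,0,-0.1],[0,0,0]],[-1,[0,0,-0.12],[0,0,0]],[-1,[0,0,-0.14],[0,0,0]],[-1,[0,0,-0.14],[0,0,0]],[-1,[0,0,-0.14],[0,0,0]]]'
```

```text
t: 12.3
eef_pos: [488.2, -113.0, 74.3]
tool_rot: [[-0.995, -0.098, 0.0], [-0.098, 0.995, 0.001], [-0.0, 0.001, -1.0]]
force: [-1.7, 0.3, -3.6]
width: 0.456
grip_force: 65.2
```

```bash
python3 -m jog '[[-1,[0,0,-0.02],[0,0,0]],[-1,[0,0,-0.04],[0,0,0]],[-1,[0,0,-0.06],[0,0,0]],[-1,[0,0,-0.08],[0,0,0]],[-1,[0,0,-0.1],[0,0,0]],[-1,[0,0,-0.12],[0,0,0]],[-1,[0,0,-0.12],[0,0,0]],[-1,[0,0,-0.12],[0,0,0]]]'
```

```text
t: 13.3
eef_pos: [488.7, -113.0, 68.5]
tool_rot: [[-0.995, -0.098, 0.002], [-0.098, 0.995, 0.001], [-0.002, 0.001, -1.0]]
force: [5.0, 0.2, -1.7]
width: 0.453
grip_force: 65.8
```

```bash
python3 -m jog '[[-1,[0.02,0,0],[0,0,0]],[-1,[0.02,0,-0.02],[0,0,0]],[-1,[0.02,0,-0.04],[0,0,0]],[-1,[0.02,0,-0.06],[0,0,0]],[-1,[0.02,0,-0.08],[0,0,0]],[-1,[0.02,0,-0.1],[0,0,0]],[-1,[0.02,0,-0.1],[0,0,0]],[-1,[0.02,0,-0.1],[0,0,0]]]'
```

```text
t: 14.3
eef_pos: [489.1, -113.0, 63.2]
tool_rot: [[-0.995, -0.098, 0.0], [-0.098, 0.995, 0.001], [-0.0, 0.001, -1.0]]
force: [3.0, 0.5, -2.9]
width: 0.455
grip_force: 65.6
```

```bash
python3 -m jog '[[-1,[0.01,0,-0.02],[0,0,0]],[-1,[0.01,0,-0.04],[0,0,0]],[-1,[0.01,0,-0.06],[0,0,0]],[-1,[0.01,0,-0.07],[0,0,0]],[-1,[0.01,0,-0.08],[0,0,0]],[-1,[0.01,0,-0.08],[0,0,0]],[-1,[0.01,0,-0.08],[0,0,0]],[-1,[0.01,0,-0.08],[0,0,0]]]'
```

```text
t: 15.3
eef_pos: [489.3, -113.0, 62.2]
tool_rot: [[-0.995, -0.098, 0.0], [-0.098, 0.995, 0.004], [-0.0, 0.004, -1.0]]
force: [-17.6, 6.1, 42.5]
width: 0.46
grip_force: 70.3
```

```bash
python3 -m jog '[[-1,[0,0,0.04],[0,0,0]],[-1,[0,0,0.05],[0,0,0]],[0.5,[0,0,0.05],[0,0,0]],[0.5,[0,0,0.05],[0,0,0]],[0.5,[0,0,0.05],[0,0,0]],[0.5,[0,0,0.05],[0,0,0]],[0.5,[0,0,0.05],[0,0,0]],[0.5,[0,0,0.05],[0,0,0]]]'
python3 -m jog '[[0.5,[0,0,0.3],[0,0,0]],[0.5,[0,0,0.8],[0,0,0]],[0.5,[0,0,1.5],[0,0,0]],[0.5,[0,0,2.5],[0,0,0]],[0.5,[0,0,3.5],[0,0,0]],[0.5,[0.2,0,4.5],[0,0,0]],[0.5,[0.5,0,4.8],[0,0,0]],[0.5,[0.5,0,4.8],[0,0,0]]]'
python3 - <<'E'
from h import *
st,k,im=snap("w7")
for e in red(im)[0]:
    if min(e[1])>30 and e[0][1]<300: print(np.round(e[0],1),np.round(e[1],1))
im0=[read_camera(c) for c in("top","scene")]
for c,i in zip(("top","scene"),im0):
    cv2.imwrite(f"pics/{c}2.png",i[:,:,::-1])
    for e in red(i)[0]:
        if min(e[1])>9 and (240<e[0][0]<320 if c=="top" else 220<e[0][0]<310) and 170<e[0][1]<260: print(c,np.round(e[0],1),np.round(e[1],1))
for d in place_of("plate_52_a","wrist")+recognise("plate_52","top"):print(d)
# pots
for n,c in(("w4","wrist4"),):pass
for d in silhouettes("pot_1","wrist")[:5]: print("pot",d["score"],np.round(d["location"],1))
v=im[:,:,::-1]
cv2.imwrite("pics/w7v.png",v)
E
```

```text
t: 16.3
eef_pos: [489.6, -113.0, 61.8]
tool_rot: [[-0.995, -0.098, 0.0], [-0.098, 0.995, 0.001], [-0.0, 0.001, -1.0]]
force: [-0.5, 0.3, 0.1]
width: 0.748
grip_force: 0.0
t: 17.3
eef_pos: [515.5, -113.2, 303.6]
tool_rot: [[-0.995, -0.098, 0.003], [-0.098, 0.995, 0.001], [-0.003, 0.0, -1.0]]
force: [-0.4, 0.2, 0.0]
width: 0.75
grip_force: 0.0
[297.  147.1] [46.  47.6]
[227.9 146.5] [45.9 47.4]
top [263.6 213.5] [11.2 15.1]
scene [269.9 225.9] [12.5 16.3]
scene [248.4 216.9] [11.9 15.6]
{'location': [156.2, 201.6], 'score': 0.77}
{'location': [128.1, 199.4], 'score': 0.61}
{'location': [256.7, 214.3], 'score': 0.6}
{'location': [225.1, 156.8], 'score': 0.21}
pot 0.9 [ 78.7 184.4]
pot 0.83 [17.5 25. ]
pot 0.66 [ 13. 179.]
```

View pics/w7v.png

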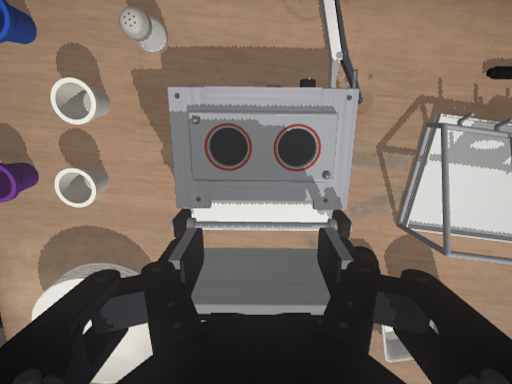

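w7: the plate lies on the bed with both pins protruding through it at (195,120) and (326,175), and its openings are at (228,147) and (297,147). The white pots are at (78,100) and (80,186). Next the pots get measured from above.

```bash
python3 -m jog '[[1,[-0.3,-0.8,0],[0,0,-1.3]],[1,[-0.3,-1.8,0],[0,0,-2.6]],[1,[-0.3,-2.8,0],[0,0,-3.9]],[1,[-0.2,-3.8,-0.3],[0,0,-5.2]],[1,[-0.1,-4.5,-0.6],[0,0,-6.5]],[1,[0,-5.26,-1.1],[0,0,-7.8]],[1,[0,-5.26,-1.1],[0,0,-9.1]],[1,[0,-5.26,-1.1],[0,0,-10.4]]]'
python3 -m jog '[[1,[0,0,0],[0,0,-0.9]],[1,[0,0,0],[0,0,-0.9]],[1,[0,0,0],[0,0,-0.9]],[1,[0,0,0],[0,0,-0.9]],[1,[0,0,0],[0,0,-0.9]],[1,[0,0,0],[0,0,-0.9]],[1,[0,0,0],[0,0,-0.9]],[1,[0,0,0],[0,0,-0.9]]]'
cat >> h.py <<'E'
from scipy.optimize import minimize
def hull(ks,x,y,z0=0):
    pts=[]
    for r,z in((30,55),(30,46),(24.5,46),(20.5,0)):
        for a in np.linspace(0,2*np.pi,36,endpoint=False): pts.append(proj(ks,(x+r*np.cos(a),y+r*np.sin(a),z+z0)))
    return cv2.convexHull((np.array(pts)*16).astype(np.int32))
def fitpot(ks,reg,xy,z0=0):
    def cost(q):
        m=np.zeros((384*2,512*2),np.uint8);h=hull(ks,*q,z0);cv2.fillPoly(m,[h*2],1,shift=4)
        r=cv2.resize(reg.astype(np.uint8),(1024,768),interpolation=0)
        return 1-(m&r).sum()/max(1,(m|r).sum())
    b=minimize(cost,xy,method="Nelder-Mead",options=dict(initial_simplex=np.array(xy)+np.array([[0,0],[8,0],[0,8]]),xatol=.1,fatol=1e-4))
    return b.x,b.fun
E
python3 - <<'E'
from h import *
st,k,im=snap("w8");print(np.round(st["joints"],2))
ks={"wrist":k};
for c in("top","scene"): ks[c]=K(c);read_camera(c)
for c in("wrist","top","scene"):
    for d in silhouettes("pot_1",c)[:6]:
        x=onz(ks[c],d["location"],35)[:2]
        m=d["region"];col=im[m].mean(0) if c=="wrist" else 0
        f=fitpot(ks[c],m,x);print(c,round(d["score"],2),np.round(d["location"]),m.sum(),np.round(f[0],1),round(f[1],2),np.round(col))
w7=dict(np.load("pics/w7.npz"));a,b=onz(w7,(297,147.1),72),onz(w7,(227.9,146.5),72);print(a,b,np.linalg.norm(a-b))
t,s=K("top"),K("scene")
E
```

```text
t: 18.6
eef_pos: [513.7, -376.5, 245.6]
tool_rot: [[-0.207, 0.978, -0.001], [0.978, 0.207, 0.0], [0.001, -0.001, -1.0]]
force: [0.2, 0.3, 0.4]
width: 0.999
grip_force: 0.0
t: 19.6
eef_pos: [514.6, -376.0, 246.8]
tool_rot: [[-0.091, 0.996, 0.001], [0.996, 0.091, -0.0], [-0.0, 0.001, -1.0]]
force: [-0.3, -1.1, 0.3]
width: 0.998
grip_force: 0.0
[-0.09  0.59  1.06  1.36 -0.51  1.47  1.04]
wrist 0.95 [298. 258.] 1596 [ 582.5 -494.3] 0.09 [82. 48. 98.]
wrist 0.81 [142. 226.] 1836 [ 365.2 -469.3] 0.09 [ 45.  59. 112.]
wrist 0.75 [209. 162.] 1892 [ 458.1 -370.8] 0.05 [177. 173. 162.]
wrist 0.7 [308. 179.] 1872 [ 578.8 -379.5] 0.03 [168. 163. 153.]
top 0.64 [356. 189.] 222 [ 575.8 -378.4] 0.12 0
top 0.53 [384. 254.] 228 [ 359.8 -473.5] 0.16 0
top 0.52 [283. 137.] 212 [ 761.3 -122.7] 0.14 0
scene 0.7 [331. 244.] 238 [ 577.9 -376.3] 0.13 0
scene 0.67 [329. 297.] 294 [ 368.2 -466.9] 0.15 0
scene 0.52 [314. 266.] 272 [ 457.6 -369.6] 0.09 0
scene 0.5 [365. 256.] 240 [ 584.6 -492.8] 0.2 0
[486.23462198 -66.89574627  72.        ] [ 494.44146241 -158.56700739   72.        ] 92.03788537418734
```

```bash
python3 -m jog '[[1,[1.28,-0.06,-0.5],[0,0,0]],[1,[1.28,-0.06,-1.5],[0,0,0]],[1,[1.28,-0.06,-2.5],[0,0,0]],[1,[1.28,-0.06,-3.2],[0,0,0]],[1,[1.28,-0.06,-3.76],[0,0,0]],[1,[1.28,-0.06,-3.76],[0,0,0]],[1,[1.28,-0.06,-3.76],[0,0,0]],[1,[1.28,-0.06,-3.76],[0,0,0]]]'
python3 -m jog '[[-1,[0,0,0],[0,0,0]],[-1,[0,0,0],[0,0,0]],[-1,[0,0,0],[0,0,0]],[-1,[0,0,0],[0,0,0]],[-1,[0,0,0],[0,0,0]],[-1,[0,0,0],[0,0,0]],[-1,[0,0,0],[0,0,0]],[-1,[0,0,0],[0,0,0]]]'
```

```text
t: 20.9
eef_pos: [579.3, -379.7, 60.7]
tool_rot: [[-0.091, 0.996, 0.003], [0.996, 0.091, -0.002], [-0.002, 0.003, -1.0]]
force: [-0.9, -0.0, 0.7]
width: 1.0
grip_force: 0.0
t: 21.9
eef_pos: [578.9, -379.7, 60.6]
tool_rot: [[-0.091, 0.996, 0.003], [0.996, 0.091, -0.001], [-0.002, 0.003, -1.0]]
force: [-2.2, 2.0, 8.2]
width: 0.657
grip_force: 62.2
```

```bash
python3 -m jog '[[-1,[0,0,0.6],[0,0,0]],[-1,[0,0.3,1.6],[0,0,0]],[-1,[-0.4,1.5,2.2],[0,0,0]],[-1,[-0.75,2.7,2.2],[0,0,0]],[-1,[-1.1,3.9,2.2],[0,0,0]],[-1,[-1.45,5.1,2.2],[0,0,0]],[-1,[-1.85,6.25,2.2],[0,0,0]],[-1,[-1.85,6.25,2.2],[0,0,0]]]'
python3 - <<'E'
from h import *
st,k,im=snap("w9");p=st["eef_pos"];print(np.round(p,1),np.round(st["tool_rot"],3).tolist())
for e in red(im)[0]:
    if min(e[1])>40 and max(e[1])<120: print(np.round(e[0],1),np.round(e[1],1),np.round(onz(k,e[0],72),1))
for d in silhouettes("pot_1","wrist")[:3]:
    print(round(d["score"],2),np.round(d["location"]),fitpot(k,d["region"],p[:2],p[2]-60.6))
E
```

```text
t: 22.9
eef_pos: [485.6, -59.9, 168.2]
tool_rot: [[-0.101, 0.995, -0.0], [0.995, 0.101, 0.003], [0.003, 0.0, -1.0]]
force: [0.8, -0.3, -0.4]
width: 0.659
grip_force: 63.7
[485.6 -59.9 168.2] [[-0.101, 0.995, -0.0], [0.995, 0.101, 0.003], [0.003, 0.0, -1.0]]
[259.9 203.3] [65.2 68.8] [487.  -66.4  72. ]
[222.   85.7] [40.2 84.7] [447.7  27.2  72. ]
0.6 [257. 238.] (array([486.52668266, -59.82202579]), np.float64(0.045296070835639135))
0.6 [138. 351.] (array([485.60330658, -59.92710925]), np.float64(1.0))
```

```bash
python3 -m jog '[[-1,[0,0,0],[0,0,0]],[-1,[0,0,-0.1],[0,0,0]],[-1,[0,0,-0.3],[0,0,0]],[-1,[0,0,-0.5],[0,0,0]],[-1,[0,0,-0.5],[0,0,0]],[-1,[0,0,-0.5],[0,0,0]],[-1,[0,0,-0.5],[0,0,0]],[-1,[0,0,-0.5],[0,0,0]]]'
python3 - <<'E'
from h import *
st,k,im=snap("w10");p=st["eef_pos"];print(np.round(p,1),np.round(st["tool_rot"],3).tolist())
for e in red(im)[0]:
    if min(e[1])>40 and max(e[1])<120: print(np.round(e[0],1),np.round(e[1],1),np.round(onz(k,e[0],72),1))
for d in silhouettes("pot_1","wrist")[:1]:
    print(round(d["score"],2),np.round(d["location"]),fitpot(k,d["region"],p[:2],p[2]-60.6))
E
```

```text
t: 24.0
eef_pos: [486.3, -66.4, 144.0]
tool_rot: [[-0.091, 0.996, 0.002], [0.996, 0.091, -0.0], [-0.0, 0.002, -1.0]]
force: [0.0, 0.3, -0.9]
width: 0.657
grip_force: 63.7
[486.3 -66.4 144. ] [[-0.091, 0.996, 0.002], [0.996, 0.091, -0.0], [-0.0, 0.002, -1.0]]
[432.4 227.5] [55.  69.9] [627.8 -72.9  72. ]
[259.6 205.1] [73.4 77.1] [487.  -66.5  72. ]
[208.6  64.4] [42.1 62.3] [443.   31.6  72. ]
0.75 [257. 175.] (array([482.81071956, -30.56798963]), np.float64(0.5848682398310532))
```

```bash
python3 -m jog '[[-1,[0,0,-0.3],[0,0,0]],[-1,[0,0,-0.5],[0,0,0]],[-1,[0,0,-0.7],[0,0,0]],[-1,[0,0,-0.85],[0,0,0]],[-1,[0,0,-1.0],[0,0,0]],[-1,[0,0,-1.1],[0,0,0]],[-1,[0,0,-1.1],[0,0,0]],[-1,[0,0,-1.1],[0,0,0]]]'
```

```text
t: 25.1
eef_pos: [486.3, -66.6, 89.0]
tool_rot: [[-0.091, 0.996, 0.002], [0.996, 0.091, -0.0], [-0.0, 0.002, -1.0]]
force: [0.6, -0.2, 0.2]
width: 0.657
grip_force: 63.7
```

```bash
python3 -m jog '[[-1,[0,0,-0.02],[0,0,0]],[-1,[0,0,-0.04],[0,0,0]],[-1,[0,0,-0.04],[0,0,0]],[1,[0,0,-0.04],[0,0,0]],[1,[0,0,-0.04],[0,0,0]],[1,[0,0,-0.04],[0,0,0]],[1,[0,0,0.5],[0,0,0]],[1,[0,0,1.4],[0,0,0]]]'
python3 -m jog '[[1,[0,-1,1.2],[0,0,0]],[1,[0,-2,1.2],[0,0,0]],[1,[0,-3,1.2],[0,0,0]],[1,[0,-4.2,1.2],[0,0,0]],[1,[-0.3,-5.4,1.2],[0,0,0]],[1,[-0.59,-6.1,1],[0,0,0]],[1,[-0.59,-6.1,0.5],[0,0,0]],[1,[-0.59,-6.1,0],[0,0,0]]]'
python3 - <<'E'
from h import *
im=read_camera("scene");s=K("scene");read_camera("top");t=K("top")
st,k,im=snap("w11");print(np.round(st["eef_pos"],1))
for c,ks in(("scene",s),("top",t),("wrist",k)):
  for d in silhouettes("pot_1",c)[:7]:
    x=onz(ks,d["location"],60 if c!="wrist" else 35)
    for z0 in((0,26) if c!="wrist" else (0,)):
        f=fitpot(ks,d["region"],x[:2],z0);print(c,round(d["score"],2),np.round(d["location"]),z0,np.round(f[0],1),round(f[1],2))
E
```

```text
t: 26.1
eef_pos: [485.1, -66.4, 158.7]
tool_rot: [[-0.09, 0.996, -0.002], [0.996, 0.09, -0.001], [-0.001, -0.002, -1.0]]
force: [0.3, 0.7, 0.9]
width: 1.001
grip_force: 0.0
t: 27.1
eef_pos: [456.1, -372.4, 158.0]
tool_rot: [[-0.089, 0.996, 0.001], [0.996, 0.089, -0.001], [-0.001, 0.001, -1.0]]
force: [0.1, 0.8, 0.0]
width: 1.002
grip_force: 0.0
[ 455.5 -370.3  156.2]
scene 0.85 [314. 268.] 0 [ 459.1 -368.7] 0.06
scene 0.85 [314. 268.] 26 [ 442.2 -376.2] 0.08
scene 0.76 [364. 257.] 0 [ 586.  -491.7] 0.09
scene 0.76 [364. 257.] 26 [ 565.4 -495.9] 0.11
scene 0.55 [329. 298.] 0 [ 366.8 -468. ] 0.06
scene 0.55 [329. 298.] 26 [ 350.9 -472.6] 0.07
scene 0.44 [248. 217.] 0 [509.3 -47.1] 0.26
scene 0.44 [248. 217.] 26 [491.5 -59.8] 0.29
top 0.73 [390. 190.] 0 [ 578.  -496.3] 0.1
top 0.73 [390. 190.] 26 [ 576.1 -487.9] 0.12
top 0.58 [284. 137.] 0 [ 761.3 -124.2] 0.06
top 0.58 [284. 137.] 26 [ 755.3 -122.9] 0.08
top 0.54 [265. 213.] 0 [484.6 -67.4] 0.08
top 0.54 [265. 213.] 26 [482.8 -65.4] 0.12
wrist 0.92 [185. 279.] 0 [ 387.7 -466.4] 0.75
wrist 0.77 [261. 194.] 0 [ 457.  -370.9] 0.03
```

```bash
python3 -m jog '[[1,[0.04,-0.01,-0.6],[0,0,0]],[1,[0.04,-0.01,-1.3],[0,0,0]],[1,[0.04,-0.01,-1.91],[0,0,0]],[1,[0.04,-0.01,-1.91],[0,0,0]],[-1,[0.04,-0.01,-1.91],[0,0,0]],[-1,[0.04,-0.01,-1.91],[0,0,0]],[-1,[0.04,-0.01,-1.91],[0,0,0]],[-1,[0.04,-0.01,-1.91],[0,0,0]]]'
```

```text
t: 28.4
eef_pos: [446.2, -381.5, 72.1]
tool_rot: [[-0.078, 0.997, -0.009], [0.997, 0.078, -0.007], [-0.006, -0.009, -1.0]]
force: [-61.8, 8.8, 105.1]
width: 0.153
grip_force: 48.3
```

```bash
python3 -m jog '[[-1,[0,0,0.2],[0,0,0]],[-1,[0,0,0.5],[0,0,0]],[-1,[0,0,1.2],[0,0,0]],[-1,[0,0,2],[0,0,0]],[-1,[0,0,2.6],[0,0,0]],[-1,[0,0,2.6],[0,0,0]],[-1,[0,0,2.6],[0,0,0]],[-1,[0,0,2.6],[0,0,0]]]'
python3 - <<'E'
from h import *
im=read_camera("scene");s=K("scene");read_camera("top");t=K("top")
st,k,im=snap("w12");print(np.round(st["eef_pos"],1),np.round(st["force"],1),np.round(st["joints"],2))
for c,ks in(("scene",s),("top",t),("wrist",k)):
  for d in silhouettes("pot_1",c)[:7]:
    x=onz(ks,d["location"],35)
    f=fitpot(ks,d["region"],x[:2],0);print(c,round(d["score"],2),np.round(d["location"]),d["region"].sum(),np.round(f[0],1),round(f[1],2))
E
```

```text
t: 29.4
eef_pos: [458.5, -371.3, 192.4]
tool_rot: [[-0.091, 0.996, -0.0], [0.996, 0.091, 0.001], [0.001, 0.0, -1.0]]
force: [0.1, 1.0, 1.1]
width: -0.001
grip_force: 0.0
[ 458.4 -371.6  192.5] [-0.3 -0.2 -0.3] [-0.15  0.53  1.1   1.58 -0.49  1.33  1.11]
scene 0.83 [325. 296.] 280 [ 367.3 -468.7] 0.19
scene 0.8 [366. 256.] 302 [ 588.2 -490.7] 0.06
scene 0.74 [247. 217.] 139 [517.6 -40.2] 0.41
scene 0.54 [315. 265.] 275 [ 461.1 -367.7] 0.09
top 0.68 [270. 214.] 249 [485.3 -67. ] 0.05
top 0.68 [387. 190.] 234 [ 578.2 -496.1] 0.12
top 0.64 [284. 137.] 237 [ 760.2 -123.8] 0.05
top 0.51 [352. 220.] 174 [ 459.9 -368. ] 0.32
wrist 0.96 [170. 250.] 1877 [ 365.1 -470. ] 0.29
wrist 0.93 [258. 184.] 2627 [ 460.1 -370.7] 0.03
wrist 0.68 [350. 270.] 474 [ 582.8 -493. ] 0.82
```

The pot is still upright at (460,-371). The fingers shut before the arm had finished descending, so I'll retry with a settled descent.

```bash
python3 -m jog '[[1,[0.03,0.02,0],[0,0,0]],[1,[0.03,0.02,0],[0,0,0]],[1,[0.03,0.02,0],[0,0,0]],[1,[0.03,0.02,-0.7],[0,0,0]],[1,[0.03,0.02,-1.4],[0,0,0]],[1,[0.03,0.02,-1.6],[0,0,0]],[1,[0.03,0.02,-1.6],[0,0,0]],[1,[0.03,0.02,-1.6],[0,0,0]]]'
python3 - <<'E'
from h import *
st,k,im=snap("w13");print(np.round(st["eef_pos"],1))
for d in silhouettes("pot_1","wrist")[:3]:
    f=fitpot(k,d["region"],onz(k,d["location"],35)[:2],0);print(round(d["score"],2),np.round(d["location"]),d["region"].sum(),np.round(f[0],1),round(f[1],2))
E
```

```text
t: 30.7
eef_pos: [460.6, -371.8, 114.8]
tool_rot: [[-0.091, 0.996, 0.003], [0.996, 0.091, -0.002], [-0.002, 0.003, -1.0]]
force: [-0.5, 0.1, 1.0]
width: 1.001
grip_force: 0.0
[ 460.6 -371.8  114.8]
0.87 [406. 348.] 418 [ 650.  -557.5] 0.86
0.8 [255. 207.] 4955 [ 459.6 -370.4] 0.02
0.6 [173. 296.] 83 [ 400.2 -489. ] 0.98
```

```bash
python3 -m jog '[[1,[-0.01,0.03,-0.4],[0,0,0]],[1,[-0.01,0.03,-0.8],[0,0,0]],[1,[-0.01,0.03,-1.08],[0,0,0]],[1,[-0.01,0.03,-1.08],[0,0,0]],[1,[-0.01,0.03,-1.08],[0,0,0]],[1,[-0.01,0.03,-1.08],[0,0,0]],[1,[-0.01,0.03,-1.08],[0,0,0]],[1,[-0.01,0.03,-1.08],[0,0,0]]]'
python3 -m jog '[[-1,[0,0,0],[0,0,0]],[-1,[0,0,0],[0,0,0]],[-1,[0,0,0],[0,0,0]],[-1,[0,0,0],[0,0,0]],[-1,[0,0,0],[0,0,0]],[-1,[0,0,0],[0,0,0]],[-1,[0,0,0],[0,0,0]],[-1,[0,0,0],[0,0,0]]]'
```

```text
t: 31.8
eef_pos: [459.8, -369.6, 59.6]
tool_rot: [[-0.091, 0.996, 0.002], [0.996, 0.091, -0.001], [-0.001, 0.002, -1.0]]
force: [0.0, -0.1, -0.2]
width: 1.005
grip_force: 0.0
t: 32.8
eef_pos: [459.6, -370.0, 60.2]
tool_rot: [[-0.09, 0.996, 0.002], [0.996, 0.09, -0.001], [-0.001, 0.002, -1.0]]
force: [-1.4, 2.3, 7.1]
width: 0.656
grip_force: 62.5
```

```bash
python3 -m jog '[[-1,[0,0,0.6],[0,0,0]],[-1,[0,0.2,1.6],[0,0,0]],[-1,[0.2,1.3,1.7],[0,0,0]],[-1,[0.4,2.4,1.7],[0,0,0]],[-1,[0.6,3.5,1.7],[0,0,0]],[-1,[0.7,4.24,1.7],[0,0,0]],[-1,[0.7,4.24,1.7],[0,0,0]],[-1,[0.7,4.24,1.7],[0,0,0]]]'
python3 -m jog '[[-1,[0,0,0],[0,0,0]],[-1,[0,0,0],[0,0,0]],[-1,[0,0,0],[0,0,0]],[-1,[0,0,0],[0,0,0]],[-1,[0,0,0],[0,0,0]],[-1,[0,0,0],[0,0,0]],[-1,[0,0,0],[0,0,0]],[-1,[0,0,0],[0,0,0]]]'
python3 - <<'E'
from h import *
st,k,im=snap("w14");p=st["eef_pos"];print(np.round(p,1))
for e in red(im)[0]:
    if min(e[1])>40 and max(e[1])<120: print(np.round(e[0],1),np.round(e[1],1),np.round(onz(k,e[0],72),1))
for d in silhouettes("pot_1","wrist")[:3]:
    for z0 in(p[2]-60.2,26):
        f=fitpot(k,d["region"],onz(k,d["location"],z0+45)[:2],z0);print(round(d["score"],2),np.round(d["location"]),z0,np.round(f[0],1),round(f[1],2))
E
```

```text
t: 33.8
eef_pos: [494.4, -158.1, 144.4]
tool_rot: [[-0.09, 0.996, 0.001], [0.996, 0.09, -0.001], [-0.001, 0.001, -1.0]]
force: [-0.4, -0.4, -0.4]
width: 0.654
grip_force: 64.0
t: 34.8
eef_pos: [494.6, -157.4, 144.3]
tool_rot: [[-0.091, 0.996, 0.001], [0.996, 0.091, -0.0], [-0.0, 0.001, -1.0]]
force: [-1.3, -0.2, 0.3]
width: 0.651
grip_force: 64.0
[ 494.6 -157.4  144.3]
[259.4 205.3] [72.6 76.6] [ 495.2 -157.9   72. ]
[447.5 148. ] [55.9 80.4] [ 630.5 -100.3   72. ]
[259.5  76.9] [90.9 99.1] [486.7 -64.2  72. ]
0.58 [260.  76.] 84.06803882375645 [487.6 -63.7] 0.52
0.58 [260.  76.] 26 [487.4 -66.9] 0.03
0.41 [258. 126.] 84.06803882375645 [ 490.7 -108.4] 0.64
0.41 [258. 126.] 26 [ 507.6 -111.1] 0.76
```

```bash
python3 -m jog '[[-1,[0,0,-0.3],[0,0,0]],[-1,[0,0,-0.5],[0,0,0]],[-1,[0,0,-0.7],[0,0,0]],[-1,[0,0,-0.85],[0,0,0]],[-1,[0,0,-1.0],[0,0,0]],[-1,[0,0,-1.13],[0,0,0]],[-1,[0,0,-1.13],[0,0,0]],[-1,[0,0,-1.13],[0,0,0]]]'
```

```text
t: 35.9
eef_pos: [494.8, -157.6, 88.0]
tool_rot: [[-0.091, 0.996, 0.002], [0.996, 0.091, -0.0], [-0.001, 0.002, -1.0]]
force: [-0.4, 0.6, -0.5]
width: 0.654
grip_force: 64.0
```

```bash
python3 -m jog '[[-1,[0,0,-0.02],[0,0,0]],[-1,[0,0,-0.02],[0,0,0]],[1,[0,0,-0.02],[0,0,0]],[1,[0,0,-0.02],[0,0,0]],[1,[0,0,-0.02],[0,0,0]],[1,[0,0,-0.02],[0,0,0]],[1,[0,0,0.6],[0,0,0]],[1,[0,0,1.6],[0,0,0]]]'
python3 -m jog '[[0.1,[0,0.2,1],[0,0,0]],[0.1,[0,0.4,2],[0,0,0]],[0.1,[0,0.8,3],[0,0,0]],[0.1,[0.8,1.1,3.8],[0,0,0]],[0.1,[1.8,1.1,4],[0,0,0]],[0.1,[2,1.1,4],[0,0,0]],[0.1,[2,1.1,4],[0,0,0]],[0.1,[2,1.1,4],[0,0,0]]]'
python3 - <<'E'
from h import *
read_camera("scene");s=K("scene");read_camera("top");t=K("top")
st,k,im=snap("w15");p=st["eef_pos"];print(np.round(p,1),np.round(st["joints"],2))
for c,ks in(("scene",s),("top",t),("wrist",k)):
    for d in place_of("head_handle",c)[:2]: print(c,round(d["score"],2),np.round(d["location"],1),np.round(onz(ks,d["location"],272),1))
    for d in silhouettes("pot_1",c)[:7]:
        x=onz(ks,d["location"],75)
        if abs(x[0]-490)<60 and abs(x[1]+112)<90: print(c,round(d["score"],2),np.round(d["location"]),[(z0,np.round(f[0],1),round(f[1],2)) for z0 in(26,40) for f in[fitpot(ks,d["region"],x[:2],z0)]])
E
```

```text
t: 36.9
eef_pos: [493.7, -157.1, 167.6]
tool_rot: [[-0.091, 0.996, -0.002], [0.996, 0.091, -0.0], [-0.0, -0.002, -1.0]]
force: [1.6, 0.1, -0.1]
width: 1.001
grip_force: 0.0
t: 37.9
eef_pos: [593.6, -103.2, 368.1]
tool_rot: [[-0.089, 0.996, 0.001], [0.996, 0.089, 0.0], [-0.0, 0.001, -1.0]]
force: [0.3, -1.3, 1.0]
width: 0.552
grip_force: 0.0
[ 593.7 -102.6  368.3] [-0.61  0.5   1.18  1.23 -0.47  1.69  0.55]
scene 0.65 [282.1 155.4] [ 659.9 -100.7  272. ]
scene 0.68 [248. 218.] [(26, array([494. , -64.3]), np.float64(0.39)), (40, array([484.8, -68.6]), np.float64(0.4))]
scene 0.55 [271. 226.] [(26, array([ 499.1, -154.4]), np.float64(0.31)), (40, array([ 489.4, -162.5]), np.float64(0.32))]
top 0.62 [295. 211.] [(26, array([ 491.9, -161.1]), np.float64(0.16)), (40, array([ 491.6, -160.2]), np.float64(0.16))]
wrist 0.89 [331.9 197.9] [657.8 -98.7 272. ]
wrist 0.64 [194. 188.] [(26, array([ 496.9, -159.3]), np.float64(0.05)), (40, array([ 499.7, -155. ]), np.float64(0.09))]
wrist 0.58 [192. 127.] [(26, array([488.1, -66.9]), np.float64(0.04)), (40, array([490.7, -65.8]), np.float64(0.1))]
```

```bash
python3 -m jog '[[0.1,[0.6,0.1,0],[0,0,0]],[0.1,[1.2,0.1,-0.4],[0,0,0]],[0.1,[1.2,0.1,-0.5],[0,0,0]],[0.1,[1.2,0.1,-0.5],[0,0,0]],[0.1,[1.2,0.1,-0.5],[0,0,0]],[0.1,[1.2,0.1,-0.5],[0,0,0]],[0.1,[1.2,0.1,-0.5],[0,0,0]],[0.1,[1.2,0.1,-0.5],[0,0,0]]]'
python3 - <<'E'
from h import *
w15=dict(np.load("pics/w15.npz"));s=K("scene");t=K("top")
st,k,im=snap("w16");p=st["eef_pos"];print(np.round(p,1))
def bar(im,ks):
    d=place_of("head_handle","wrist");return d[0]["location"] if d else None
d=place_of("head_handle","wrist")[:2];print(d)
q=d[0]["location"]
print(tri([(w15,(331.9,197.9)),(k,q)]),tri([(w15,(331.9,197.9)),(k,q),(s,(282.1,155.4))]),tri([(s,(282.1,155.4)),(t,(279,157)),(k,q)]))
for d in silhouettes("head_handle","wrist")[:1]:
    ys,xs=np.where(d["region"]);print(xs.min(),xs.max(),ys.min(),ys.max())
g=cv2.cvtColor(im,cv2.COLOR_RGB2GRAY)
for r in(150,170,185,200): print(r,g[r,236:290])
# predicted bar edge
u=np.array([.996,.09]);v=np.array([-.09,.996])
for z in(268,272,276,280):
    c=np.array([649.6,-98.5]);print(z,proj(k,np.r_[c,z]))
E
```

```text
t: 39.35
eef_pos: [654.6, -97.4, 343.1]
tool_rot: [[-0.091, 0.996, 0.002], [0.996, 0.091, -0.0], [-0.0, 0.002, -1.0]]
force: [-0.4, -0.1, -0.0]
width: 0.551
grip_force: 0.0
[654.6 -97.4 343.1]
[{'location': [264.7, 204.7], 'score': 0.97}]
(array([659.70181096, -99.83057689, 264.94819078]), [0.9, 0.9]) (array([659.54716404, -98.88873806, 270.21187628]), [1.2, 1.7, 2.0]) (array([655.23858418, -98.47137271, 271.70163374]), [4.7, 7.4, 4.3])
210 277 79 297
150 [193 201 210 219 224 225 226 227 229 230 231 231 233 232 233 229 164  37
  47  49  49  50  50  49  50  51  52  52  52  54  52  52  52  53  51  51
  50  48  48  48  89 147 142 141 141 141 137 138 141 142 142 138 138 139]
170 [188 197 207 216 222 225 226 227 229 230 231 230 231 232 232 234 220  35
  46  48  50  49  49  49  51  52  51  53  53  52  53  52  52  51  50  49
  50  47  45  67 121 142 143 142 137 138 140 142 142 137 124 126 120  98]
185 [185 194 203 213 221 225 225 227 229 230 231 230 231 231 231 234 218  33
  46  47  48  49  49  49  50  51  50  52  52  51  52  51  51  51  51  50
  49  47  44  64 106 102 101 100 102 100 101 103 101 100 101 102 102 102]
200 [182 192 201 210 219 224 225 227 228 229 230 230 230 230 231 233 218  32
  44  47  48  48  50  48  50  50  50  51  51  51  51  50  51  50  50  49
  47  45  46  88 141 136 136 133 117 118 100  99  97  98  98  96  97 101]
268 [252.45735552 204.38056066]
272 [252.32491191 206.03349001]
276 [252.18754366 207.74788021]
280 [252.04497089 209.52722414]
```

```bash
python3 -m jog '[[-0.1,[0.1,-0.02,0],[0,0,0]],[-0.1,[0.1,-0.02,-0.4],[0,0,0]],[-0.1,[0.1,-0.02,-0.8],[0,0,0]],[-0.1,[0.1,-0.02,-1.2],[0,0,0]],[-0.1,[0.1,-0.02,-1.5],[0,0,0]],[-0.1,[0.1,-0.02,-1.5],[0,0,0]],[-0.1,[0.1,-0.02,-1.5],[0,0,0]],[-0.1,[0.1,-0.02,-1.5],[0,0,0]]]'
python3 -m jog '[[-1,[0,0,0],[0,0,0]],[-1,[0,0,0],[0,0,0]],[-1,[0,0,0],[0,0,0]],[-1,[0,0,0],[0,0,0]],[-1,[0,0,0],[0,0,0]],[-1,[0,0,0],[0,0,0]],[-1,[0,0,0],[0,0,0]],[-1,[0,0,0],[0,0,0]]]'
```

```text
t: 40.5
eef_pos: [660.0, -98.8, 268.8]
tool_rot: [[-0.091, 0.996, 0.003], [0.996, 0.091, -0.001], [-0.001, 0.003, -1.0]]
force: [1.3, 0.1, -0.2]
width: 0.447
grip_force: 0.0
t: 41.5
eef_pos: [659.9, -98.6, 268.3]
tool_rot: [[-0.091, 0.996, 0.002], [0.996, 0.091, -0.001], [-0.001, 0.002, -1.0]]
force: [-0.2, -0.0, 5.5]
width: 0.193
grip_force: 58.9
```

```bash
python3 -m jog '[[-1,[-0.26,-0.02,0.08],[0,0,0]],[-1,[-0.53,-0.05,0.14],[0,0,0]],[-1,[-0.8,-0.07,0.19],[0,0,0]],[-1,[-1.07,-0.1,0.21],[0,0,0]],[-1,[-1.34,-0.12,0.22],[0,0,0]],[-1,[-1.62,-0.15,0.21],[0,0,0]],[-1,[-1.89,-0.17,0.17],[0,0,0]],[-1,[-2.17,-0.2,0.12],[0,0,0]]]'
```

```text
t: 42.5
eef_pos: [552.8, -108.1, 275.4]
tool_rot: [[-0.092, 0.996, 0.007], [0.996, 0.092, -0.0], [-0.001, 0.007, -1.0]]
force: [4.2, 2.4, 10.3]
width: 0.186
grip_force: 64.0
```

```bash
python3 -m jog '[[-1,[-0.26,-0.02,-0.07],[-0.01,0.15,0]],[-1,[-0.52,-0.05,-0.16],[-0.03,0.3,0]],[-1,[-0.77,-0.07,-0.27],[-0.04,0.45,0]],[-1,[-1.02,-0.09,-0.39],[-0.05,0.6,0]],[-1,[-1.26,-0.11,-0.53],[-0.07,0.75,0]],[-1,[-1.48,-0.13,-0.69],[-0.08,0.9,0]],[-1,[-1.7,-0.15,-0.86],[-0.1,1.1,0]],[-1,[-1.91,-0.17,-1.04],[-0.11,1.25,0]]]'
```

```text
t: 43.5
eef_pos: [455.4, -116.9, 221.1]
tool_rot: [[-0.091, 0.981, -0.173], [0.996, 0.09, -0.016], [-0.0, -0.174, -0.985]]
force: [9.3, 1.3, -1.9]
width: 0.187
grip_force: 61.1
```

```bash
python3 -m jog '[[-1,[-0.19,-0.02,-0.2],[-0.01,0.15,0]],[-1,[-0.36,-0.03,-0.41],[-0.03,0.3,0]],[-1,[-0.53,-0.05,-0.63],[-0.04,0.45,0]],[-1,[-0.67,-0.06,-0.87],[-0.05,0.6,0]],[-1,[-0.8,-0.07,-1.11],[-0.07,0.75,0]],[-1,[-0.91,-0.08,-1.36],[-0.08,0.9,0]],[-1,[-1,-0.09,-1.62],[-0.1,1.1,0]],[-1,[-1.09,-0.1,-1.9],[-0.11,1.25,0]]]'
```

```text
t: 44.5
eef_pos: [406.9, -121.8, 128.9]
tool_rot: [[-0.095, 0.939, -0.332], [0.995, 0.089, -0.033], [-0.001, -0.333, -0.943]]
force: [24.4, 13.8, 73.5]
width: 0.181
grip_force: 72.4
```

```bash
python3 -m jog '[[-1,[0,0,0.03],[0,0,0]],[-0.1,[0,0,0.03],[0,0,0]],[-0.1,[0,0,0.03],[0,0,0]],[-0.1,[0,0,0.03],[0,0,0]],[-0.1,[0,0,0.03],[0,0,0]],[-0.1,[0.18,0.02,0.5],[0,0,0]],[-0.1,[0.35,0.03,1.0],[0,0,0]],[-0.1,[0.53,0.05,1.5],[0,0,0]]]'
python3 - <<'E'
from h import *
read_camera("scene");s=K("scene");read_camera("top");t=K("top")
st,k,im=snap("w17");p=st["eef_pos"];print(np.round(p,1),np.round(st["force"],1),st["width"])
o=[]
for c,ks in(("scene",s),("top",t),("wrist",k)):
    for d in place_of("head_handle",c)[:2]: print(c,round(d["score"],2),np.round(d["location"],1),np.round(onz(ks,d["location"],125),1))
th=np.radians(5.15);u=np.array([np.cos(th),np.sin(th)]);H=np.array([595.1,-103.4])
for a in(0,.03,.06,.1):
    al=a+np.arctan2(40,191);X=np.r_[H-195*np.cos(al)*u,85+195*np.sin(al)];print(a,X.round(1),proj(s,X).round(1),proj(t,X).round(1),proj(k,X).round(1))
E
```

```text
t: 45.5
eef_pos: [427.5, -119.5, 202.5]
tool_rot: [[-0.09, 0.936, -0.341], [0.996, 0.085, -0.03], [0.001, -0.343, -0.939]]
force: [0.1, 0.4, -0.2]
width: 0.448
grip_force: 0.0
[ 429.  -119.9  203.6] [ 0.3  1.  -0.8] 0.4489701074750936
scene 0.62 [247.4 226.6] [ 412.1 -116.6  125. ]
top 0.75 [282.8 235.2] [ 412.7 -120.7  125. ]
wrist 0.82 [267.8 199.2] [ 408.3 -120.1  125. ]
0 [ 405.  -120.5  125. ] [247.1 228.4] [282.7 237.6] [264.  198.9]
0.03 [ 406.3 -120.4  130.7] [247.3 227.1] [282.8 237.2] [263.1 201.1]
0.06 [ 407.7 -120.3  136.3] [247.4 225.7] [282.9 236.8] [262.5 203.4]
0.1 [ 409.9 -120.1  143.8] [247.7 223.9] [283.  236.2] [262.  206.7]
```

```bash
python3 -m jog '[[-1,[0.12,0,0],[0,0,0]],[-1,[0.05,0,-0.2],[0,0,0]],[-1,[-0.03,-0.01,-0.4],[0,0,0]],[-1,[-0.12,-0.02,-0.7],[0,0,0]],[-1,[-0.22,-0.03,-1.03],[0,0,0]],[-1,[-0.22,-0.03,-1.03],[0,0,0]],[-1,[-0.22,-0.03,-1.03],[0,0,0]],[-1,[-0.22,-0.03,-1.03],[0,0,0]]]'
python3 -m jog '[[-1,[-0.01,0,-0.03],[0,0,0]],[-1,[-0.02,0,-0.06],[0,0,0]],[-1,[-0.03,0,-0.09],[0,0,0]],[-1,[-0.04,0,-0.11],[0,0,0]],[-1,[-0.04,0,-0.13],[0,0,0]],[-1,[-0.04,0,-0.13],[0,0,0]],[-1,[-0.04,0,-0.13],[0,0,0]],[-1,[-0.04,0,-0.13],[0,0,0]]]'
```

```text
t: 46.8
eef_pos: [417.1, -121.1, 150.7]
tool_rot: [[-0.091, 0.936, -0.34], [0.996, 0.085, -0.031], [0.0, -0.341, -0.94]]
force: [0.5, 0.6, -0.1]
width: -0.001
grip_force: 0.0
t: 47.8
eef_pos: [415.3, -121.1, 145.6]
tool_rot: [[-0.091, 0.936, -0.34], [0.996, 0.086, -0.03], [0.001, -0.341, -0.94]]
force: [-1.5, 3.7, 22.6]
width: 0.002
grip_force: 10.1
```

```bash
python3 -m jog '[[-1,[0.1,0,0.5],[0,0,0]],[-1,[0.3,0,1.2],[0,0,0]],[-1,[0.5,0,2],[0,0,0]],[-1,[0.8,0,2.8],[0,0,0]],[-1,[0.8,0,3],[0,0,0]],[-1,[0.8,0,3],[0,0,0]],[-1,[0.8,0,3],[0,0,0]],[-1,[0.8,0,3],[0,0,0]]]'
python3 - <<'E'
from h import *
read_camera("scene");s=K("scene");read_camera("top");t=K("top");st,k,im=snap("w18");print(st["force"])
for c,ks in(("scene",s),("top",t),("wrist",k)):
    for l,z in(("head_handle",125),("pot_1",30),("salt_shaker",0),("marker",0),("warmer_puck",0)):
        print(c,l,[(round(d["score"],2),np.round(d["location"]).tolist()) for d in place_of(l,c)[:5]])
E
```

```text
t: 48.8
eef_pos: [454.1, -120.7, 292.9]
tool_rot: [[-0.091, 0.935, -0.342], [0.996, 0.085, -0.03], [0.001, -0.344, -0.939]]
force: [0.6, -0.6, 0.2]
width: 0.002
grip_force: 0.0
[-0.16151324  0.17592626  0.25033949]
scene head_handle [(0.79, [248.0, 226.0])]
scene pot_1 [(0.88, [324.0, 304.0]), (0.7, [298.0, 194.0]), (0.69, [364.0, 265.0])]
scene salt_shaker [(0.62, [280.0, 276.0])]
scene marker [(0.67, [159.0, 214.0])]
scene warmer_puck [(0.72, [184.0, 188.0]), (0.5, [247.0, 186.0])]
top head_handle [(0.69, [280.0, 237.0])]
top pot_1 [(0.82, [386.0, 191.0]), (0.66, [281.0, 139.0]), (0.52, [170.0, 251.0]), (0.51, [379.0, 250.0])]
top salt_shaker [(0.59, [330.0, 250.0])]
top marker [(0.76, [168.0, 252.0])]
top warmer_puck [(0.88, [227.0, 154.0])]
wrist head_handle [(0.94, [273.0, 169.0])]
wrist pot_1 []
wrist salt_shaker []
wrist marker [(0.27, [451.0, 178.0])]
wrist warmer_puck [(0.58, [273.0, 172.0])]
```

The head resists pressing at its closed height, with the grip bar's top at about 133 mm. The salt shaker, marker and puck are where they were, and the robot is clear of everything, so I'm handing in.

```bash
python3 -c "
from bench import *
print(sign_off())"
```

```text
the job is handed in; nothing more can be done
None
```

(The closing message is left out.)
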